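# Gauge a returned oil tin

## Task

Check the returned oil tin (the low, oblong one) on the slide gauge: slide the jaw open, stand the tin upright in the middle of the bed with its wide way along the gauge, and let go of it. Then slide the jaw shut on the tin until the tin gently pushes the sprung anvil part of the way in, not to its stop, and leave it nipped there. Leave the other tin, the bottle and the jar where they are, and do not tip the oil tin over or crush it.

Things in the scene. Friction and masses are not known exactly. Their poses are not given: they have to be found in the camera images.
- tin_mid (a point): The oil tin: plain bare-metal oblong tin, 90 mm wide along its own y, 50 mm deep (x), body 100 mm high, empty (about 0.2 kg); black screw cap (26 mm across, 14 mm high) on top, 26 mm off the middle towards +y. Point: centre of the body, 50 mm above its underside; z up. It stands on the table to the left or right of the gauge (the tall tin on the other side).
- bed (a point): Slide gauge, a big caliper fixed to the table. Point: on top of its bed (25 mm above the table), on the centre line, 60 mm along +y from the anvil's rest face. y runs along the gauge from anvil to jaw; x across it (bed 110 mm wide); z up. Behind the anvil (-y) stands its housing, 90 mm wide, 91 mm high. The bed ends 170 mm on the +y side. Between anvil and jaw it is clear.
- jaw (a joint): Moving jaw: distance in m from the anvil's rest face to the jaw's face (0 shut, 0.14 fully open). Starts too narrow for the tin. Slides along the gauge's y with about 6 N friction, stays where left. Jaw plate 70 mm wide, top 89 mm above the table, face flat and upright; behind it a low carriage (100 mm wide, top 47 mm above the table) reaches 90 mm back from the face.
- jaw_grip (a point): The jaw's grip post: black square upright post, 26 x 26 mm, on the carriage, its top 129 mm above the table, free above the carriage. The point lies on the post's axis, 110 mm above the table and 65 mm on the +y side of the jaw's face. Axes as the gauge's.
- jaw_face (a point): Centre of the moving jaw's flat face, 58 mm above the table. Axes as the gauge's; the face looks to -y.
- anvil (a joint): The sprung anvil: how far in m it has been pushed back (towards -y of the gauge) from rest; 0 at rest, stop at 0.012. Soft spring, about 0.4 N per mm. With the tin nipped square, jaw value = 0.090 minus this value. A rod on it comes out at the back of the housing as it is pushed.
- anvil_face (a point): Centre of the anvil's flat face (70 mm wide plate, top 89 mm above the table), 58 mm above the table. Axes as the gauge's; the face looks to +y, towards the jaw.
- tall_tin_mid (a point): The other tin, to be left alone: plain bare-metal square tin, 60 x 60 mm, 150 mm high with a black cap of 14 mm in the middle of its top. The point is the centre of its body, 75 mm up.
- bottle: Dark green bottle beyond the gauge, 64 mm across, 240 mm high, to be left alone. Origin at the centre of its underside.
- jar: Clear glass jar with a steel lid beyond the gauge, 72 mm across, 90 mm high, to be left alone. Origin at the centre of its underside.
There are look-alikes about, which are no part of the job. What is shaped like the part that bears tin_mid but blue is not meant.

How it is judged (in metres and radians):
On the way, in this order (a step that is already met when the one before it is completed fails the run):
1. the oil tin stands upright on the bed between anvil and jaw, wide way along the gauge, and has been let go (x of tin_mid in the frame of bed between -0.025 and 0.025 m and y of tin_mid in the frame of bed between -0.03 and 0.05 m and z of tin_mid in the frame of bed between 0.045 and 0.055 m and angle between tin_mid's own z axis and vertical below 0.1 rad and angle between the y axis of tin_mid and the y axis of bed, either way round below 0.3 rad and contact force between the fingers and tin below 0.1 N), for 0.2 s.
2. the jaw is slid shut on the tin until the tin pushes the sprung anvil in by 2 to 10 mm (contact force between each of jaw, anvil and tin above 0.3 N and value of joint anvil between 0.002 and 0.01 m and y of jaw_face in the frame of anvil_face below 0.0935 m), for 0.2 s.
At the end, for the whole second after the job is handed in: The oil tin stands upright on the bed (within 27 mm of its centre line, within 0.08 rad of square), nipped across its 90 mm width: jaw face and anvil face at most 93.5 mm apart and the anvil pushed in by 2 to 10 mm; jaw and tin at rest (value of joint anvil between 0.002 and 0.01 m and y of jaw_face in the frame of anvil_face below 0.0935 m and x of tin_mid in the frame of bed between -0.027 and 0.027 m and z of tin_mid in the frame of bed between 0.045 and 0.055 m and angle between tin_mid's own z axis and vertical below 0.06 rad and angle between the y axis of tin_mid and the y axis of bed, either way round below 0.08 rad and velocity of joint jaw between -0.003 and 0.003 m/s and linear speed of tin below 0.01 m/s); the robot touches nothing.
It fails at once if the oil tin is crushed: more than 20 N between it and the anvil or the jaw (contact force between any of anvil, jaw and tin above 20 N).
It fails at once if the oil tin is tipped over (angle between tin_mid's own z axis and vertical above 0.6 rad).
It fails at once if the other tin, the bottle or the jar is moved by more than 30 mm (distance of any of tall_tin_mid, bottle, jar from where it was at the start of the episode above 0.03 m).
It also fails if it takes over 58 s, if anything falls off the work surface, if the arm or the gripper's body presses on something with over 40 N, if the wrist force passes 120 N, or if a joint passes its speed limit or range.

## Robot

A 6-joint arm with a two-finger parallel gripper is mounted at the origin on the work surface. World frame = base frame: x ahead of the robot, y to its left, z up, the work surface at z = 0. Lengths are in m, angles in degrees, forces in N, time in s.
With the tool pointing down it reaches from about 0.3 to 0.75 m from the base axis. Payload 8.5 kg.
Tool frame: the origin (TCP) lies midway between the tips of the shut fingers; the grasp point (between the pads) lies 19 mm behind it (env.grip_depth is the distance from the TCP to the grasp point, in m); x points along the fingers, y is the direction in which the jaws open and shut, and the axes are right-handed (so a half turn about x gives the same grasp; the last joint's range is limited). The gripper opens to 85 mm and grips with 20 to 120 N. Pads are 22 mm wide; open, the fingers measure 114 mm over their backs; the gripper's body (76 mm by 85 mm) begins 54 mm behind the grasp point. The pads swing forward as they close: fully open they stand 13 mm farther back than shut.
Start: joints at [-88.081, 21.807, 74.336, -0, 83.858, -12.336], TCP at [0.135, -0.533, 0.231] pointing down, gripper open.
Joint ranges: [-178.18, 178.18], [-50.72, 133.34], [12.68, 142.11], [-81.47, 261.47], [9.98, 163.14], [-165.26, 165.26]. Speed limits (degrees/s): [136.94, 136.94, 180, 180, 180, 180].

## Interface

Orientations are given as a 3x3 rotation matrix whose columns are the frame's x, y, z axes.
In Python, from rig import env gives the robot as it stands.
- The arm moves only by the tool play_rows, never from a script. Its arguments are lists of equal length, an entry for each row: "travel": the shift along the world's x, y, z in cm, a list of three; "rotation": the turn, a rotation vector about the world's x, y, z in rad, a list of three; "claw": the finger opening in cm, from 0 to 8.54. A call has 1 to 12 rows; each row shifts and turns the pose as measured when the row begins; what a row does not reach is not made up. A row lasts 1/12 s, in which the tool goes at most 41.7 mm and 7.16 degrees, less where a joint would pass 70% of its speed; a pose out of reach is approached as far as the arm can. A call is refused whole if a number of a shift passes 4.17 or a number of a turn 0.125, either way. A call with a gripper value outside its range is refused whole. The fingers move at their own pace and stop on an object; "squeeze" is the grip in N (left out, the last holds). Time passes only in rows, so rows that do not move let the fingers close. It gives the time, the measured TCP pose, the force and the opening at its end, in the units of the state.
- env.observe(): the state, without advancing time (a new reading comes with each control period).
- env.get_image(name): name is "scene" or "top" or "wrist"; returns the picture (480x640x3 uint8, red, green, blue); there is no depth.
- env.camera_info(name): a dict with "vertical_fov" (degrees; the focal length in pixels is half the picture's height over the tangent of half this angle, whatever the lens; pixels are square), "cx", "cy" (the principal point, pixels), "D" ([k1, k2, p1, p2, k3] as OpenCV has them; the pictures are not rectified), "eye" and "rotation" of the camera in the world. Camera axes: x right, y down, z forward; pixel columns grow to the right and rows downward; lengths in m; the calibration is good to about 2 mm. A picture is of the moment at which its call begins: read the wrist's pose just before it. camera_info takes no time and is no camera call; for the wrist camera it gives the pose at the moment of the call.
- env.close_job(): hands the job in, once; it reports no verdict.
The state is a dict: "time_s": time; "q": joint angles; "qvel": joint speeds; "joint_efforts": joint torques, N m; "position": TCP position; "tool_rot": TCP orientation; "ft_force": force on the tool from outside, world axes, zero at the start; "wrist_torque": the same for the moment, N m; "grip_width": finger opening in m.
Only numpy, scipy, OpenCV 4.12 (cv2) and the standard library are available. Lean on these libraries where they do the work, as an engineer would, in place of code of your own. Each camera call takes 0.05 s, during which the arm holds its last target.

## Working session

There is one attempt and no reset: what is moved stays moved. The work goes in short steps, Python scripts to look and compute and a tool call to move; the robot and the scene stay as the last step left them, time stands still between calls to the robot, and variables do not carry over. Pictures are saved under pics/ and viewed, and the job is handed in when it is done.

Besides the shell and the picture viewer there is one more tool, called after "Emit:" by a JSON object that holds its "api" and its "payload", one argument or row to a line. play_rows: Moves the arm, as the interface text tells. Its arguments: {"type":"object","properties":{"travel":{"type":"array","items":{"type":"array","items":{"type":"number"}}},"rotation":{"type":"array","items":{"type":"array","items":{"type":"number"}}},"claw":{"type":"array","items":{"type":"number"}},"squeeze":{"type":"number"}},"required":["travel","rotation","claw"]}

```bash
ls; mkdir -p pics
python3 - <<'E'
from rig import env
import cv2
print(env.observe())
for n in("scene","top","wrist"):
    print(n,env.camera_info(n))
    cv2.imwrite(f"pics/{n}0.png",env.get_image(n)[:,:,::-1])
E
```

```text
pics
{'time_s': 0.0, 'q': array([-8.80810586e+01,  2.18420884e+01,  7.43877525e+01, -1.16961426e-03,
        8.38574446e+01, -1.23373017e+01]), 'qvel': array([ 0.05411508,  0.00204773,  0.12301123,  0.0153927 ,  0.02997899,
       -0.03076043]), 'joint_efforts': array([-6.04481138e-04, -4.48455799e+01, -2.31281090e+01, -2.37952245e-04,
        4.64803466e-03,  2.09121936e-06]), 'position': array([ 0.1354102 , -0.53275125,  0.23068383]), 'tool_rot': array([[-7.12975924e-05,  2.46260982e-01, -9.69203551e-01],
       [ 1.52188436e-03, -9.69202405e-01, -2.46260802e-01],
       [-9.99998839e-01, -1.49257353e-03, -3.05678939e-04]]), 'ft_force': array([ 0.54760195,  0.04208006, -0.36919851]), 'wrist_torque': array([ 0.04250549, -0.00020376, -0.00872979]), 'grip_width': 0.08506144478362063}
scene {'vertical_fov': 46.447562898025765, 'cx': 329.2004589317551, 'cy': 247.02660565463313, 'D': array([-0.14028869,  0.        ,  0.        ,  0.        ,  0.        ]), 'eye': array([1.3112523 , 0.78977798, 0.86138004]), 'rotation': array([[-0.74003596,  0.40736473, -0.53516423],
       [ 0.67237506, 
[... 175 characters left out ...]
rray([-0.03431976,  0.        ,  0.        ,  0.        ,  0.        ]), 'eye': array([ 0.48956618, -0.00135706,  1.00641951]), 'rotation': array([[ 0.00473361, -0.99304739,  0.11762002],
       [-0.99993267, -0.00594672, -0.00996503],
       [ 0.0105952 , -0.11756493, -0.99300868]])}
wrist {'vertical_fov': 67.00219550371936, 'cx': 317.6374576157179, 'cy': 235.6912895599521, 'D': array([0.01455268, 0.        , 0.        , 0.        , 0.        ]), 'eye': array([ 0.21227972, -0.51355486,  0.37249206]), 'rotation': array([[ 2.46765884e-01, -9.19963746e-01, -3.04587106e-01],
       [-9.69074656e-01, -2.34569201e-01, -7.66263670e-02],
       [-9.53274571e-04,  3.14076418e-01, -9.49397227e-01]])}
```

View pics/scene0.png

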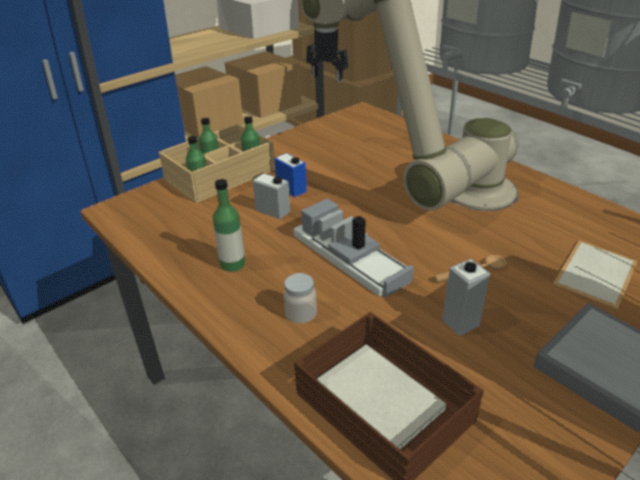

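View pics/top0.png

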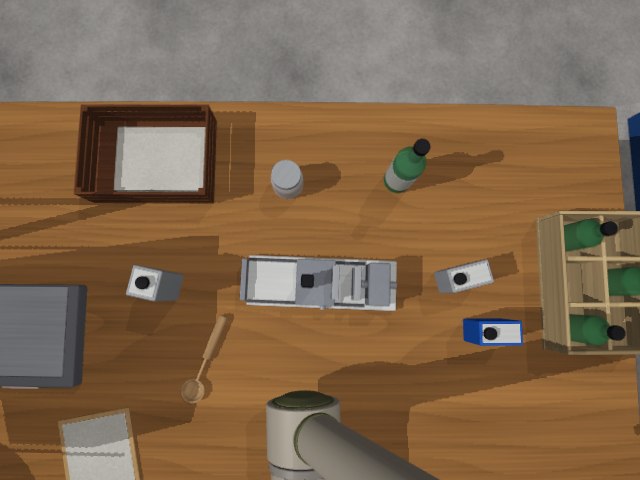

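Candidates in the top view are a bare-metal oblong tin at (465,276), a blue one of the same shape at (493,332) and a tall square tin at (152,283). The bare-metal low one at (465,276) fits; blue is excluded. I'll confirm it in an enlarged crop.

Run:
```python
import cv2
im=cv2.imread("pics/top0.png")
a=cv2.resize(im[240:360,420:540],None,fx=4,fy=4,interpolation=cv2.INTER_CUBIC)
cv2.imwrite("pics/cropA.png",a)
b=cv2.resize(im[240:330,230:410],None,fx=4.4,fy=4.4,interpolation=cv2.INTER_CUBIC)
cv2.imwrite("pics/cropB.png",b)
```

```text
(no output)
```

View pics/cropA.png

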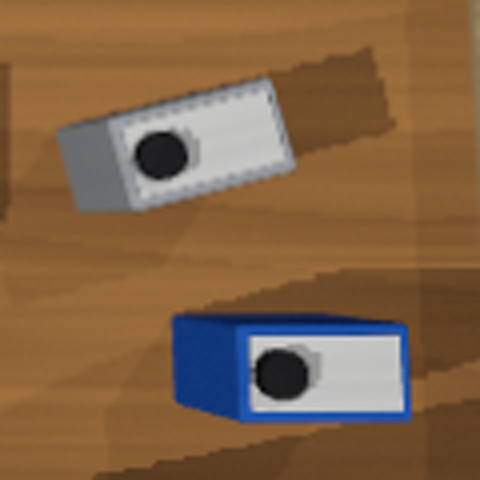

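View pics/cropB.png

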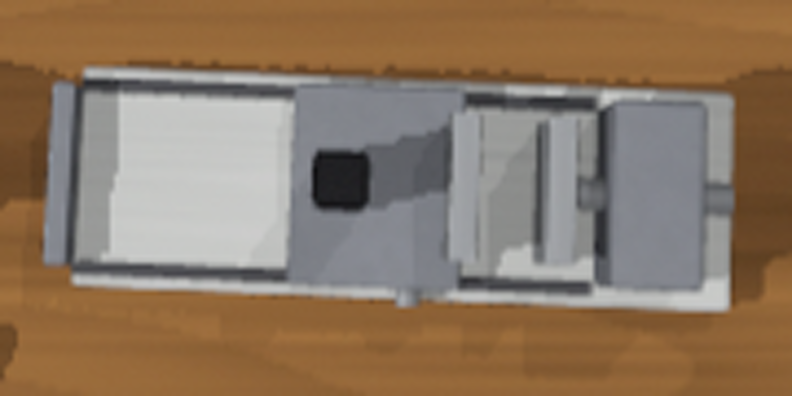

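View pics/wrist0.png

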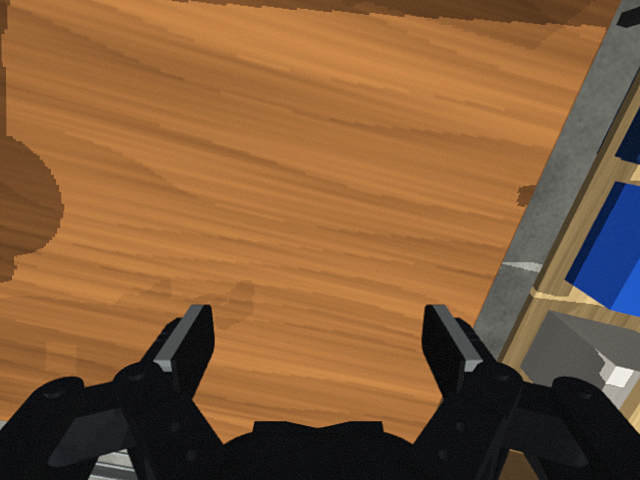

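The crop confirms it: the bare-metal oblong low tin has its cap on the left (+y world) end, and the blue one is the look-alike. Next I'll measure the tin and the gauge.

```bash
cat > h.py <<'E'
import numpy as np, cv2
def ray(ci,p,h=480):
    f=h/2/np.tan(np.radians(ci["vertical_fov"]/2))
    K=np.array([[f,0,ci["cx"]],[0,f,ci["cy"]],[0,0,1]])
    u=cv2.undistortPoints(np.array([[p]],float),K,np.array(ci["D"]))[0,0]
    return ci["rotation"]@np.array([u[0],u[1],1])
def onz(ci,p,z):
    d=ray(ci,p); e=np.array(ci["eye"]); return e+d*(z-e[2])/d[2]
def proj(ci,P):
    f=240/np.tan(np.radians(ci["vertical_fov"]/2))
    K=np.array([[f,0,ci["cx"]],[0,f,ci["cy"]],[0,0,1]])
    R=np.array(ci["rotation"]).T; 
    return cv2.projectPoints(np.array(P,float).reshape(-1,1,3),cv2.Rodrigues(R)[0],-R@np.array(ci["eye"]),K,np.array(ci["D"]))[0][:,0]
E
python3 - <<'E'
from rig import env
from h import *
ci=env.camera_info("top"); np.set_printoptions(precision=4,suppress=True)
A=lambda x,y:((x+.5)/4-.5+420,(y+.5)/4-.5+240)
B=lambda x,y:((x+.5)/4.4-.5+230,(y+.5)/4.4-.5+240)
T=[onz(ci,A(*p),.1)[:2] for p in[(110,122),(268,78),(295,163),(136,211)]]
T=np.array(T);print("tin",T,T.mean(0),[np.linalg.norm(T[i]-T[i-1]) for i in range(4)])
m=T.mean(0);ey=(T[0]+T[3]-T[1]-T[2]);print("tin yaw of y axis",np.degrees(np.arctan2(ey[1],ey[0])))
print("cap",onz(ci,A(161,155),.114))
bl=[("bedTL",(84,69),.025),("bedTR",(733,93),.025),("bedBR",(729,311),.025),("bedBL",(73,282),.025),
("jawtop f",(480,112),.089),("jawbot f",(474,264),.089),("anvT",(552,117),.089),("anvB",(543,264),.089),("anvTb",(575,117),.089),("anvBb",(571,264),.089),("post",(341,180),.129),
("hTL",(613,102),.091),("hTR",(706,102),.091),("hBR",(700,290),.091),("hBL",(606,287),.091),
("carTL",(296,86),.047),("carBL",(288,283),.047)]
for n,p,z in bl: print(n,onz(ci,B(*p),z))
E
```

```text
tin [[ 0.5405 -0.2864]
 [ 0.5637 -0.3698]
 [ 0.5198 -0.3822]
 [ 0.495  -0.2985]] [ 0.5297 -0.3342] [np.float64(0.047150014074845474), np.float64(0.08657991327504792), np.float64(0.04560971722569955), np.float64(0.08728212663692696)]
tin yaw of y axis 105.99158027527473
cap [ 0.5231 -0.3076  0.114 ]
bedTL [0.5755 0.1324 0.025 ]
bedTR [ 0.5652 -0.1961  0.025 ]
bedBR [ 0.4558 -0.1924  0.025 ]
bedBL [0.4688 0.1357 0.025 ]
jawtop f [ 0.5506 -0.0634  0.089 ]
jawbot f [ 0.4794 -0.0605  0.089 ]
anvT [ 0.5484 -0.0974  0.089 ]
anvB [ 0.4795 -0.0928  0.089 ]
anvTb [ 0.5485 -0.1083  0.089 ]
anvBb [ 0.4796 -0.106   0.089 ]
post [0.517  0.0018 0.129 ]
hTL [ 0.5555 -0.1261  0.091 ]
hTR [ 0.5558 -0.1701  0.091 ]
hBR [ 0.4678 -0.166   0.091 ]
hBL [ 0.469 -0.122  0.091]
carTL [0.5658 0.0246 0.047 ]
carBL [0.4693 0.0277 0.047 ]
```

Emit:
{"api": "play_rows", "payload": {
  "travel": [
    [2.2, 3.1, 0],
    [2.2, 3.1, 0],
    [2.2, 3.1, 0],
    [2.2, 3.1, 0],
    [2.2, 3.1, 0],
    [2.2, 3.1, 0],
    [2.2, 3.1, 0],
    [2.2, 3.1, 0],
    [2.2, 3.1, 0],
    [2.2, 3.1, 0],
    [2.2, 3.1, 0],
    [2.2, 3.1, 0]
  ],
  "rotation": [
    [0, 0, 0.08],
    [0, 0, 0.08],
    [0, 0, 0.08],
    [0, 0, 0.08],
    [0, 0, 0.08],
    [0, 0, 0.08],
    [0, 0, 0.08],
    [0, 0, 0.08],
    [0, 0, 0.08],
    [0, 0, 0.08],
    [0, 0, 0.08],
    [0, 0, 0.08]
  ],
  "claw": [8, 8, 8, 8, 8, 7, 7, 7, 7, 7, 7, 7],
  "squeeze": 40
}}

```text
time_s: 1.15
position: [0.4022, -0.1466, 0.2276]
tool_rot: [[-0.004, 0.946, -0.324], [0.002, -0.324, -0.946], [-1.0, -0.004, -0.001]]
ft_force: [0.7, -0.5, -0.2]
grip_width: 0.07
```

Emit:
{"api": "play_rows", "payload": {
  "travel": [
    [2.3, 3.0, 0],
    [2.3, 3.0, 0],
    [2.3, 3.0, 0],
    [2.2, 2.9, 0],
    [1.4, 1.8, 0],
    [0.8, 1.0, 0],
    [0, 0, 0],
    [0, 0, 0]
  ],
  "rotation": [
    [0, 0, 0.07],
    [0, 0, 0.07],
    [0, 0, 0.07],
    [0, 0, 0.05],
    [0, 0, 0.035],
    [0, 0, 0],
    [0, 0, 0],
    [0, 0, 0]
  ],
  "claw": [7, 7, 7, 7, 7, 7, 7, 7]
}}

```text
time_s: 1.82
position: [0.521, 0.0167, 0.226]
tool_rot: [[-0.006, 1.0, -0.005], [0.002, -0.005, -1.0], [-1.0, -0.006, -0.002]]
ft_force: [-0.3, 0.3, 0.5]
grip_width: 0.0695
```

Run:
```python
from rig import env
import cv2
print(env.observe())
ci=env.camera_info("wrist")
cv2.imwrite("pics/wrist1.png",env.get_image("wrist")[:,:,::-1])
from h import *
print(proj(ci,[(0.517,.0018,.129)]))
```

```text
{'time_s': 1.8167, 'q': array([-1.12169986e+01,  1.93068848e+01,  7.91571924e+01,  5.21437573e-02,
        8.18889139e+01, -1.09254604e+01]), 'qvel': array([ 1.10059122,  0.68542063, -0.51289159,  0.09738071,  0.00288441,
        0.43528995]), 'joint_efforts': array([ 9.98622961e-01, -4.16588974e+01, -2.30708528e+01,  7.84216030e-02,
        6.79109435e-03,  5.47530642e-02]), 'position': array([0.52101387, 0.01670061, 0.22598698]), 'tool_rot': array([[-0.00586781,  0.99996913, -0.00522548],
       [ 0.00208219, -0.00521334, -0.99998424],
       [-0.99998062, -0.0058786 , -0.00205153]]), 'ft_force': array([-0.34995252,  0.26908564,  0.47137526]), 'wrist_torque': array([-0.06446317, -0.0384009 , -0.02739955]), 'grip_width': 0.0694898787015593}
[[314.71772986 257.61386944]]
```

View pics/wrist1.png

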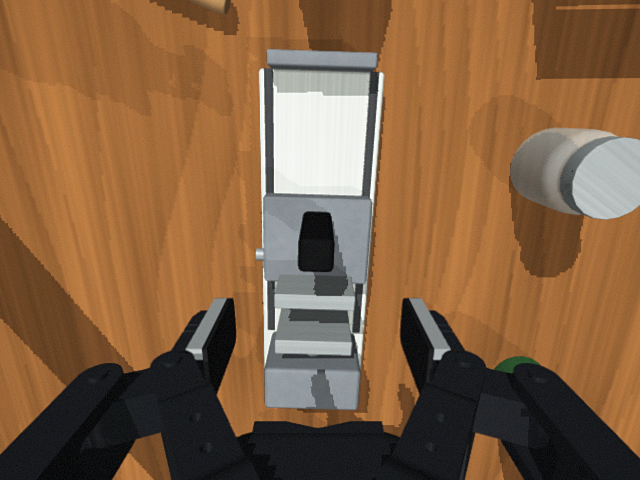

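The wrist view shows the post top near (316,258), which matches the projected (315,258). I'll descend on the post.

Emit:
{"api": "play_rows", "payload": {
  "travel": [
    [-0.2, -0.8, -1.5],
    [-0.2, -0.7, -3],
    [0, 0, -3.5],
    [0, 0, -3.0],
    [0, 0, -1.6],
    [0, 0, -0.6],
    [0, 0, 0],
    [0, 0, 0]
  ],
  "rotation": [
    [-0.002, -0.006, -0.03],
    [0, 0, 0],
    [0, 0, 0],
    [0, 0, 0],
    [0, 0, 0],
    [0, 0, 0],
    [0, 0, 0],
    [0, 0, 0]
  ],
  "claw": [7, 7, 7, 7, 7, 7, 5, 3]
}}

```text
time_s: 2.53
position: [0.5129, -0.0071, 0.0925]
tool_rot: [[0.006, 0.999, -0.049], [-0.002, -0.049, -0.999], [-1.0, 0.006, 0.002]]
ft_force: [-0.2, -0.2, 0.1]
grip_width: 0.0472
```

Emit:
{"api": "play_rows", "payload": {
  "travel": [
    [0.3, 0.7, -0.1],
    [0, 0, 0],
    [0, 0, 0],
    [0, 0, 0],
    [0, 0, 0]
  ],
  "rotation": [
    [0.001, 0.004, 0.01],
    [0, 0, 0],
    [0, 0, 0],
    [0, 0, 0],
    [0, 0, 0]
  ],
  "claw": [4.7, 4.7, 2, 2, 2]
}}

```text
time_s: 2.95
position: [0.5189, -0.0004, 0.0955]
tool_rot: [[0.011, 0.999, -0.039], [-0.003, -0.039, -0.999], [-1.0, 0.011, 0.003]]
ft_force: [1.9, -2.2, -10.3]
grip_width: 0.0254
```

Emit:
{"api": "play_rows", "payload": {
  "travel": [
    [0.02, 0.6, 0],
    [0.04, 1.2, 0],
    [0.04, 1.4, 0],
    [0.04, 1.4, 0],
    [0.04, 1.4, 0],
    [0.04, 1.4, 0],
    [0.04, 1.2, 0],
    [0.02, 0.5, 0],
    [0, 0, 0]
  ],
  "rotation": [
    [0, 0, 0],
    [0, 0, 0],
    [0, 0, 0],
    [0, 0, 0],
    [0, 0, 0],
    [0, 0, 0],
    [0, 0, 0],
    [0, 0, 0],
    [0, 0, 0]
  ],
  "claw": [2, 2, 2, 2, 2, 2, 2, 2, 2]
}}

```text
time_s: 3.7
position: [0.522, 0.0869, 0.0954]
tool_rot: [[0.006, 0.999, -0.039], [-0.017, -0.039, -0.999], [-1.0, 0.007, 0.017]]
ft_force: [2.7, -2.8, -3.9]
grip_width: 0.0256
```

Emit:
{"api": "play_rows", "payload": {
  "travel": [
    [0.02, 0.6, 0],
    [0.02, 0.5, 0],
    [0, 0.2, 0],
    [0, 0, 0],
    [0, 0, 0],
    [0, 0, 0],
    [0, 0, 0]
  ],
  "rotation": [
    [0, 0, 0],
    [0, 0, 0],
    [0, 0, 0],
    [0, 0, 0],
    [0, 0, 0],
    [0, 0, 0],
    [0, 0, 0]
  ],
  "claw": [2, 2, 2, 2, 4, 7, 7]
}}

```text
time_s: 4.28
position: [0.5227, 0.0981, 0.0963]
tool_rot: [[0.007, 0.999, -0.04], [-0.019, -0.04, -0.999], [-1.0, 0.008, 0.019]]
ft_force: [-1.0, -0.0, -0.4]
grip_width: 0.061
```

Emit:
{"api": "play_rows", "payload": {
  "travel": [
    [0, 0, 3],
    [0, 0, 4],
    [0, 0, 4],
    [0, -3, 2],
    [0, -3.8, 0],
    [0, -3.8, 0],
    [0, -3.8, 0],
    [0, -3.8, 0],
    [0, -3.8, 0],
    [0, -3.8, 0],
    [0, -3.8, 0],
    [0, -3.8, 0]
  ],
  "rotation": [
    [0, 0, 0],
    [0.01, 0.005, 0],
    [0, 0, 0],
    [0, 0, 0.04],
    [0, 0, 0.04],
    [0, 0, 0.04],
    [0, 0, 0.04],
    [0, 0, 0.04],
    [0, 0, 0.04],
    [0, 0, 0.04],
    [0, 0, 0.03],
    [0, 0, 0]
  ],
  "claw": [8, 8.5, 8.5, 8.5, 8.5, 8.5, 8.5, 8.5, 8.5, 8.5, 8.5, 8.5]
}}

```text
time_s: 5.28
position: [0.5185, -0.244, 0.2384]
tool_rot: [[0.015, 0.956, 0.294], [-0.011, 0.294, -0.956], [-1.0, 0.011, 0.014]]
ft_force: [1.0, 0.0, -0.5]
grip_width: 0.0851
```

Emit:
{"api": "play_rows", "payload": {
  "travel": [
    [0.1, -3.8, 0],
    [0.1, -3.5, 0],
    [0.1, -1.6, 0],
    [0, 0, 0],
    [0, 0, 0]
  ],
  "rotation": [
    [0, 0, 0],
    [0, 0, 0],
    [0, 0, 0],
    [0, 0, 0],
    [0, 0, 0]
  ],
  "claw": [8.5, 8.5, 8.5, 8.5, 8.5]
}}

```text
time_s: 5.7
position: [0.5186, -0.3455, 0.2382]
tool_rot: [[0.016, 0.958, 0.285], [-0.013, 0.286, -0.958], [-1.0, 0.012, 0.017]]
ft_force: [-0.5, 0.1, -0.3]
grip_width: 0.0851
```

Run:
```python
from rig import env
from h import *
print(env.observe())
ci=env.camera_info("wrist")
print(ci["eye"],ci["rotation"])
cv2.imwrite("pics/wrist2.png",env.get_image("wrist")[:,:,::-1])
cv2.imwrite("pics/top2.png",env.get_image("top")[:,:,::-1])
m=np.array([.53,-.3335]);a=np.radians(106);y=np.array([np.cos(a),np.sin(a)]);x=np.array([y[1],-y[0]])
print(proj(ci,[(*(m+i*.025*x+j*.045*y),.1) for i,j in[(-1,-1),(-1,1),(1,1),(1,-1)]]+[(*(m+.026*y),.114)]))
```

```text
{'time_s': 5.7, 'q': array([-44.59555922,  28.56539731,  61.94744932,   0.13315837,
        88.33153177, -61.18297557]), 'qvel': array([-1.27708842,  0.68195519, -0.90735295, -0.07233929,  0.07525111,
       -0.25055387]), 'joint_efforts': array([ -1.54654182, -50.97241044, -24.46343958,  -0.08141926,
        -0.09504069,  -0.07547902]), 'position': array([ 0.51862275, -0.34550272,  0.23823712]), 'tool_rot': array([[ 0.0159923 ,  0.9583039 ,  0.28530314],
       [-0.01250574,  0.28550901, -0.95829443],
       [-0.99979391,  0.0117574 ,  0.01655025]]), 'ft_force': array([-0.46795475,  0.10009558, -0.33303933]), 'wrist_torque': array([ 0.01729124, -0.01543409,  0.03865344]), 'grip_width': 0.08508085989775763}
[ 0.49224403 -0.26699078  0.37856895] [[ 0.95815934  0.26673878  0.10383205]
 [ 0.28603625 -0.90580187 -0.31257997]
 [ 0.01067406  0.32920115 -0.94419949]]
[[304.07035938 260.80825665]
 [303.8852869  150.42446786]
 [370.32381292 151.06138946]
 [363.96486812 261.16027013]
 [337.56371645 179.32145797]]
```

View pics/wrist2.png

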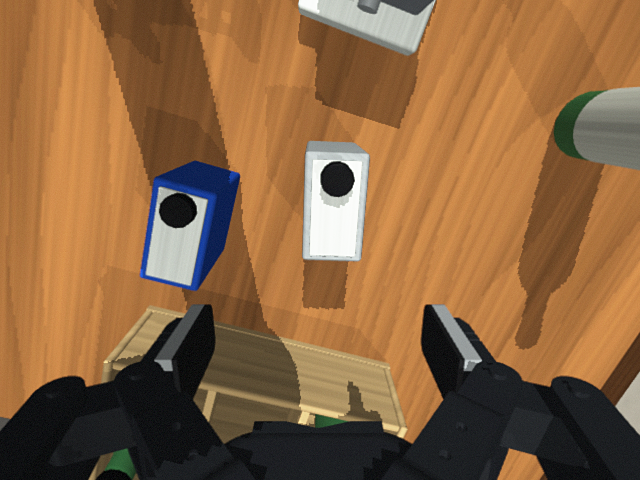

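View pics/top2.png

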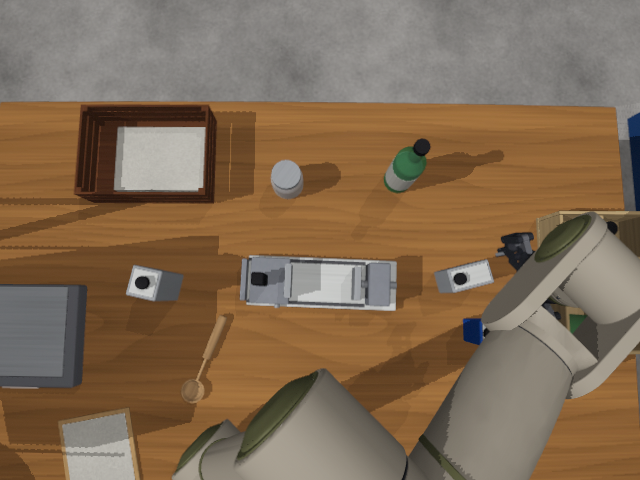

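Same check in the wrist view: the bare-metal tin's top corners are at (304,261), (305,153), (369,154) and (362,261), with the cap at (337,179). All match the prediction within 3 px. Blue stays at (180,225), about 50 mm clear. The jaw is open.

Emit:
{"api": "play_rows", "payload": {
  "travel": [
    [0.5, 0.6, -2],
    [0.5, 0.5, -3],
    [0, 0, -3],
    [0, 0, -1.5],
    [0, 0, 0]
  ],
  "rotation": [
    [0.006, 0.008, 0],
    [0.004, 0.004, 0],
    [0, 0, 0],
    [0, 0, 0],
    [0, 0, 0]
  ],
  "claw": [7.5, 7.5, 7.5, 7.5, 7.5]
}}

```text
time_s: 6.22
position: [0.5308, -0.3251, 0.1445]
tool_rot: [[0.009, 0.956, 0.294], [-0.006, 0.295, -0.956], [-1.0, 0.007, 0.008]]
ft_force: [-0.7, -0.0, -0.8]
grip_width: 0.0749
```

Emit:
{"api": "play_rows", "payload": {
  "travel": [
    [-0.1, -0.6, -0.5],
    [0, 0, -2],
    [0, 0, -2.5],
    [0, 0, -2.2],
    [0, 0, -1.4],
    [0, 0, -0.5],
    [0, 0, 0]
  ],
  "rotation": [
    [0.003, 0.006, -0.01],
    [0, 0, 0],
    [0, 0, 0],
    [0, 0, 0],
    [0, 0, 0],
    [0, 0, 0],
    [0, 0, 0]
  ],
  "claw": [7.5, 7.5, 7.5, 7.5, 7.5, 7.5, 7.5],
  "squeeze": 20
}}

```text
time_s: 6.8
position: [0.5336, -0.3306, 0.0593]
tool_rot: [[0.013, 0.958, 0.288], [-0.012, 0.288, -0.958], [-1.0, 0.008, 0.016]]
ft_force: [-0.3, -0.1, 0.1]
grip_width: 0.075
```

Emit:
{"api": "play_rows", "payload": {
  "travel": [
    [-0.3, -0.2, -0.6],
    [0, 0, 0],
    [0, 0, 0],
    [0, 0, 0],
    [0, 0, 0],
    [0, 0, 0],
    [0, 0, 0]
  ],
  "rotation": [
    [0.01, 0.01, 0],
    [0, 0, 0],
    [0, 0, 0],
    [0, 0, 0],
    [0, 0, 0],
    [0, 0, 0],
    [0, 0, 0]
  ],
  "claw": [7.0, 6.5, 4, 4, 4, 4, 4],
  "squeeze": 25
}}

```text
time_s: 7.38
position: [0.532, -0.3343, 0.0581]
tool_rot: [[0.007, 0.958, 0.288], [-0.006, 0.288, -0.958], [-1.0, 0.005, 0.008]]
ft_force: [0.6, 0.1, -2.7]
grip_width: 0.0502
```

Emit:
{"api": "play_rows", "payload": {
  "travel": [
    [0, 0, 1.5],
    [0, 0, 3],
    [0, 0, 3.5],
    [0, 0, 3.5],
    [0, 0, 2.5],
    [0, 1.5, 0.5],
    [-0.2, 3, 0],
    [-0.2, 3, 0],
    [-0.2, 3, 0],
    [-0.2, 3, 0],
    [-0.2, 3, 0],
    [-0.2, 3, 0]
  ],
  "rotation": [
    [0, 0, 0],
    [0, 0, 0],
    [0.003, 0.003, 0],
    [0.003, 0.003, 0],
    [0, 0, 0],
    [0, 0, -0.03],
    [0, 0, -0.035],
    [0, 0, -0.035],
    [0, 0, -0.035],
    [0, 0, -0.035],
    [0, 0, -0.035],
    [0, 0, -0.035]
  ],
  "claw": [4, 4, 4, 4, 4, 4, 4, 4, 4, 4, 4, 4]
}}

```text
time_s: 8.38
position: [0.516, -0.1352, 0.2087]
tool_rot: [[0.001, 0.999, 0.033], [0.001, 0.033, -0.999], [-1.0, 0.001, -0.001]]
ft_force: [0.6, -0.4, -1.3]
grip_width: 0.0502
```

Emit:
{"api": "play_rows", "payload": {
  "travel": [
    [0, 3, 0],
    [0, 3, 0],
    [0, 2.5, 0],
    [0, 1.2, 0],
    [0, 0, 0],
    [0, 0, 0]
  ],
  "rotation": [
    [0, 0, -0.025],
    [0, 0, -0.015],
    [0, 0, -0.01],
    [0, 0, 0],
    [0, 0, 0],
    [0, 0, 0]
  ],
  "claw": [4, 4, 4, 4, 4, 4]
}}

```text
time_s: 8.88
position: [0.5132, -0.0272, 0.2096]
tool_rot: [[0.0, 1.0, -0.015], [0.003, -0.015, -1.0], [-1.0, 0.0, -0.003]]
ft_force: [-1.4, -0.4, -1.2]
grip_width: 0.0501
```

Run:
```python
from rig import env
from h import *
print(env.observe()['position'],env.observe()['tool_rot'])
for n in("scene","wrist","top"): cv2.imwrite(f"pics/{n}3.png",env.get_image(n)[:,:,::-1])
ci=env.camera_info("top")
im=cv2.imread("pics/top3.png")[230:340,220:410]
cv2.imwrite("pics/top3c.png",cv2.resize(im,None,fx=4,fy=4))
```

```text
[ 0.51323286 -0.02723516  0.20955569] [[ 4.16168225e-04  9.99888990e-01 -1.48941020e-02]
 [ 2.97209751e-03 -1.48952743e-02 -9.99884642e-01]
 [-9.99995497e-01  3.71853493e-04 -2.97796651e-03]]
```

View pics/top3c.png

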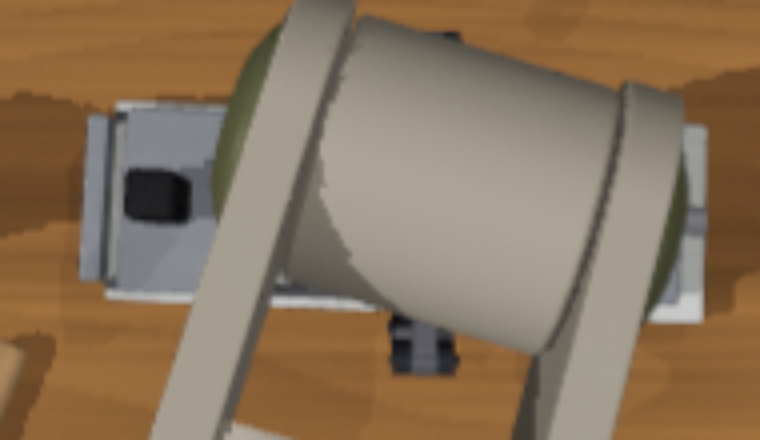

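View pics/wrist3.png

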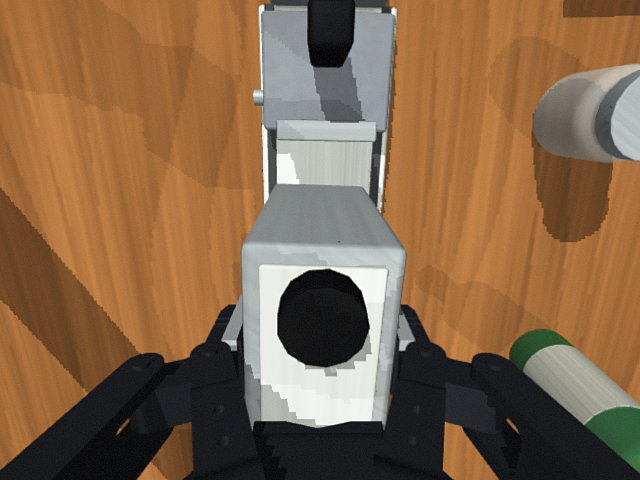

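View pics/scene3.png

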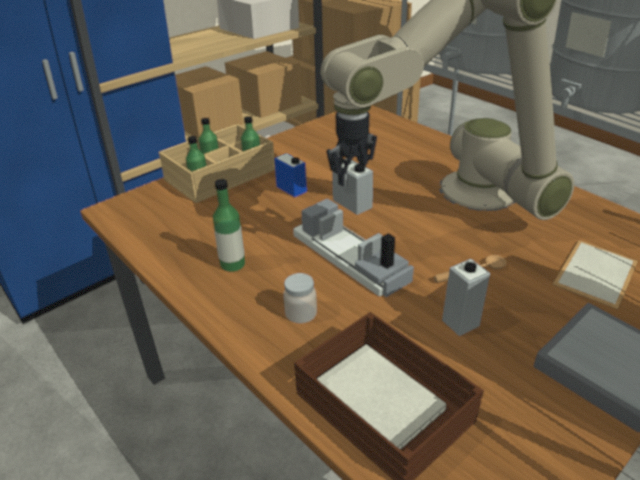

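The wrist view shows the tin held square, its front bottom edge at row ~185 and the jaw plate's face edge at row ~140. I'll check the clearance before lowering.

Run:
```python
from rig import env
from h import *
np.set_printoptions(precision=4,suppress=True)
ci=env.camera_info("wrist")
z0=.2096-.0581
for n,p,z in [("jawL",(277,140),.089),("jawR",(375,140),.089),("tinbotL",(275,186),z0),("tinbotR",(362,186),z0),("tintopL",(244,246),z0+.1),("tintopR",(405,248),z0+.1),("cap",(323,317),z0+.114),("bedL",(268,200),.025),("bedR",(380,208),.025)]:
    print(n,onz(ci,p,z))
```

```text
jawL [0.4847 0.0363 0.089 ]
jawR [0.5533 0.0351 0.089 ]
tinbotL [0.4892 0.0152 0.1515]
tinbotR [0.5375 0.0144 0.1515]
tintopL [0.4914 0.0157 0.2515]
tintopR [0.5385 0.0143 0.2515]
cap [0.5141 0.0001 0.2655]
bedL [ 0.4667 -0.0204  0.025 ]
bedR [ 0.5696 -0.0297  0.025 ]
```

Emit:
{"api": "play_rows", "payload": {
  "travel": [
    [0.2, 0, -1.5],
    [0.05, 0, -3],
    [0, 0, -3],
    [0, 0, -2.2],
    [0, 0, -1.2],
    [0, 0, -0.5],
    [0, 0, 0],
    [0, 0, 0]
  ],
  "rotation": [
    [0, 0, -0.016],
    [0, 0, 0],
    [0, 0, 0],
    [0, 0, 0],
    [0, 0, 0],
    [0, 0, 0],
    [0, 0, 0],
    [0, 0, 0]
  ],
  "claw": [4, 4, 4, 4, 4, 4, 4, 4]
}}

```text
time_s: 9.7
position: [0.5175, -0.0367, 0.0921]
tool_rot: [[0.006, 0.999, -0.044], [0.0, -0.044, -0.999], [-1.0, 0.006, -0.0]]
ft_force: [-0.5, 0.9, -2.0]
grip_width: 0.0501
```

Emit:
{"api": "play_rows", "payload": {
  "travel": [
    [0, 0.6, -0.2],
    [0, 0, -0.3],
    [0, 0, -0.1],
    [0, 0, 0],
    [0, 0, 0]
  ],
  "rotation": [
    [0, 0.005, 0.007],
    [0, 0, 0],
    [0, 0, 0],
    [0, 0, 0],
    [0, 0, 0]
  ],
  "claw": [4, 4, 4, 4, 4]
}}

```text
time_s: 10.12
position: [0.5194, -0.031, 0.0889]
tool_rot: [[0.007, 0.999, -0.037], [-0.002, -0.037, -0.999], [-1.0, 0.007, 0.002]]
ft_force: [-0.6, -0.1, -2.2]
grip_width: 0.0503
```

Emit:
{"api": "play_rows", "payload": {
  "travel": [
    [-0.1, 0, -0.3],
    [0, 0, -0.2],
    [0, 0, -0.1],
    [0, 0, 0]
  ],
  "rotation": [
    [0, 0.005, 0],
    [0, 0, 0],
    [0, 0, 0],
    [0, 0, 0]
  ],
  "claw": [4, 4, 4, 4]
}}

```text
time_s: 10.45
position: [0.5185, -0.0309, 0.0829]
tool_rot: [[0.002, 0.999, -0.037], [-0.002, -0.037, -0.999], [-1.0, 0.002, 0.002]]
ft_force: [-0.2, 0.2, -2.8]
grip_width: 0.05
```

Emit:
{"api": "play_rows", "payload": {
  "travel": [
    [0, 0, -0.12],
    [0, 0, 0],
    [0, 0, 0]
  ],
  "rotation": [
    [0, 0, 0],
    [0, 0, 0],
    [0, 0, 0]
  ],
  "claw": [4, 4, 4]
}}

```text
time_s: 10.7
position: [0.5186, -0.0309, 0.0818]
tool_rot: [[0.003, 0.999, -0.037], [-0.002, -0.037, -0.999], [-1.0, 0.003, 0.002]]
ft_force: [0.2, 0.6, -1.2]
grip_width: 0.0501
```

Emit:
{"api": "play_rows", "payload": {
  "travel": [
    [0, 0, -0.12],
    [0, 0, 0],
    [0, 0, 0]
  ],
  "rotation": [
    [0, 0, 0],
    [0, 0, 0],
    [0, 0, 0]
  ],
  "claw": [4, 4, 4]
}}

```text
time_s: 10.95
position: [0.5188, -0.0309, 0.0821]
tool_rot: [[0.004, 0.999, -0.037], [-0.003, -0.037, -0.999], [-1.0, 0.004, 0.002]]
ft_force: [0.7, -1.0, -1.3]
grip_width: 0.0506
```

Emit:
{"api": "play_rows", "payload": {
  "travel": [
    [0, 0, 0],
    [0, 0, 0],
    [0, 0, 0],
    [0, 0, 0],
    [0, 0, 0]
  ],
  "rotation": [
    [0, 0, 0],
    [0, 0, 0],
    [0, 0, 0],
    [0, 0, 0],
    [0, 0, 0]
  ],
  "claw": [5.3, 5.6, 6, 6.6, 7]
}}

```text
time_s: 11.37
position: [0.5193, -0.0312, 0.0821]
tool_rot: [[0.005, 0.999, -0.037], [-0.003, -0.037, -0.999], [-1.0, 0.005, 0.003]]
ft_force: [0.5, -0.1, -1.2]
grip_width: 0.0701
```

Emit:
{"api": "play_rows", "payload": {
  "travel": [
    [0, 0, 1.5],
    [0, 0, 3],
    [0, 0, 3.5],
    [0, 0, 3.5],
    [0, 0, 1.5],
    [0, 0, 0.5],
    [0, 0, 0]
  ],
  "rotation": [
    [0, 0, 0],
    [0, 0, 0],
    [0, 0, 0],
    [0, 0, 0],
    [0, 0, 0],
    [0, 0, 0],
    [0, 0, 0]
  ],
  "claw": [7, 7, 7, 7, 7, 7, 7]
}}

```text
time_s: 11.95
position: [0.5173, -0.0308, 0.2217]
tool_rot: [[0.001, 0.999, -0.037], [-0.002, -0.037, -0.999], [-1.0, 0.001, 0.002]]
ft_force: [-0.3, 0.2, 0.1]
grip_width: 0.0697
```

Run:
```python
from rig import env
from h import *
print(env.observe()['position'],env.observe()['time_s'])
for n in("scene","wrist"): cv2.imwrite(f"pics/{n}4.png",env.get_image(n)[:,:,::-1])
```

```text
[ 0.51727182 -0.03075538  0.22173511] 11.95
```

View pics/wrist4.png

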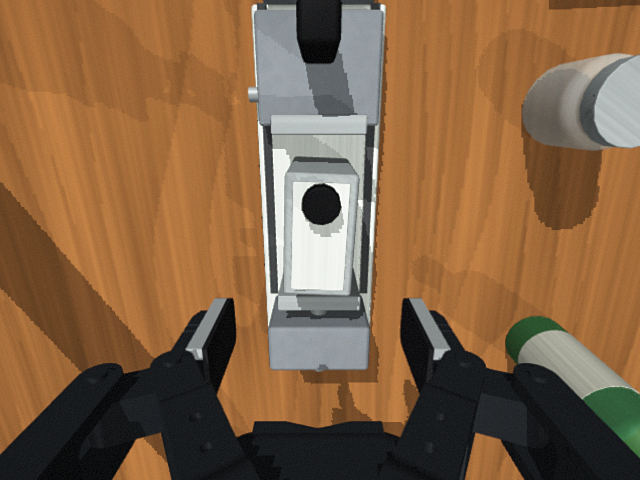

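View pics/scene4.png

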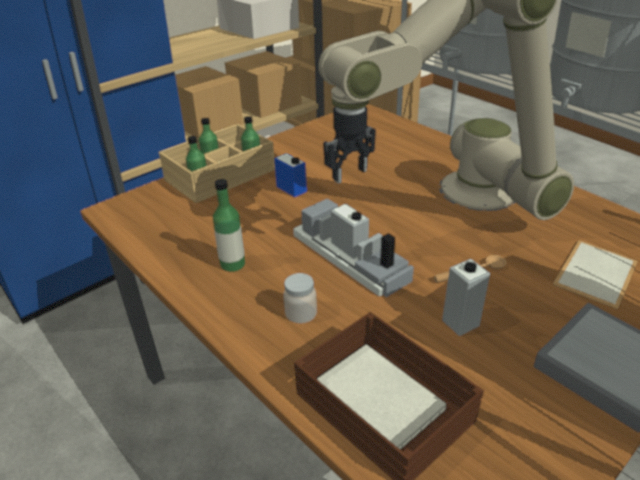

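The tin stands upright between the jaw (face edge at row ~134) and the anvil (row ~296), cap at (321,204), and the gripper is clear of it. I'll measure.

Run:
```python
from rig import env
from h import *
np.set_printoptions(precision=4,suppress=True)
ci=env.camera_info("wrist")
for n,p,z in [("jawL",(272,134),.089),("jawR",(366,134),.089),("tTL",(286,176),.125),("tTR",(358,175),.125),("tBR",(353,296),.125),("tBL",(286,292),.125),("cap",(321,204),.139),("anvL",(279,297),.089),("anvR",(357,297),.089),("post",(320,52),.129)]:
    print(n,onz(ci,p,z))
im=cv2.imread("pics/wrist4.png")[90:320,240:400]
cv2.imwrite("pics/w4c.png",cv2.resize(im,None,fx=2.6,fy=2.6,interpolation=cv2.INTER_CUBIC))
```

```text
jawL [0.4844 0.038  0.089 ]
jawR [0.5524 0.0355 0.089 ]
tTL [0.4961 0.0129 0.125 ]
tTR [0.5429 0.0119 0.125 ]
tBR [ 0.5392 -0.0758  0.125 ]
tBL [ 0.4907 -0.0709  0.125 ]
cap [ 0.5183 -0.0033  0.139 ]
anvL [ 0.4803 -0.0937  0.089 ]
anvR [ 0.5456 -0.096   0.089 ]
post [0.5207 0.084  0.129 ]
```

View pics/w4c.png

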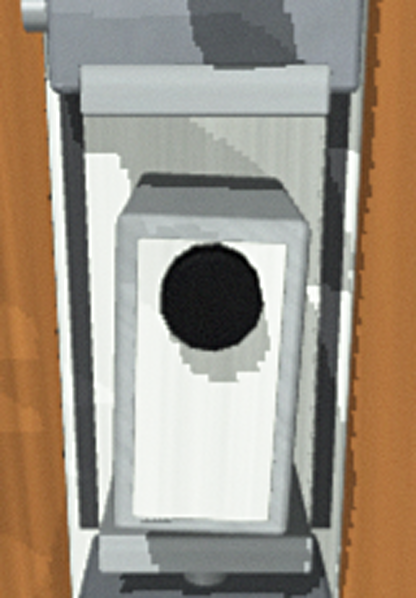

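Emit:
{"api": "play_rows", "payload": {
  "travel": [
    [0, 2, 0],
    [0.1, 3, 0],
    [0.1, 3, 0],
    [0.1, 2.8, 0],
    [0.1, 1.5, 0],
    [0.1, 0.4, 0],
    [0, 0, 0]
  ],
  "rotation": [
    [0, 0, 0],
    [0, 0, 0],
    [0, 0, 0],
    [0, 0, 0],
    [0, 0, 0],
    [0, 0, 0],
    [0, 0, 0]
  ],
  "claw": [7, 7, 7, 7, 7, 7, 7]
}}

```text
time_s: 12.63
position: [0.5178, 0.1006, 0.2076]
tool_rot: [[-0.024, 0.999, -0.04], [0.001, -0.04, -0.999], [-1.0, -0.024, 0.0]]
ft_force: [0.3, -0.0, 0.3]
grip_width: 0.0699
```

Emit:
{"api": "play_rows", "payload": {
  "travel": [
    [0.2, 0, -1.5],
    [0.1, 0, -2.8],
    [0, 0, -2.8],
    [0, 0, -2],
    [0, 0, -1],
    [0, 0, -0.4],
    [0, 0, 0],
    [0, 0, 0]
  ],
  "rotation": [
    [0, -0.01, 0],
    [0, -0.008, 0],
    [0, 0, 0],
    [0, 0, 0],
    [0, 0, 0],
    [0, 0, 0],
    [0, 0, 0],
    [0, 0, 0]
  ],
  "claw": [7, 7, 7, 7, 7, 7, 7, 7],
  "squeeze": 30
}}

```text
time_s: 13.3
position: [0.5192, 0.0932, 0.0935]
tool_rot: [[-0.012, 0.999, -0.046], [-0.001, -0.046, -0.999], [-1.0, -0.012, 0.001]]
ft_force: [-0.2, 0.2, 0.3]
grip_width: 0.0703
```

Emit:
{"api": "play_rows", "payload": {
  "travel": [
    [0.2, 0.7, 0.1],
    [0, 0, 0],
    [0, 0, 0],
    [0, 0, 0],
    [0, 0, 0],
    [0, 0, 0],
    [0, 0, 0]
  ],
  "rotation": [
    [0, -0.008, 0.006],
    [0, 0, 0],
    [0, 0, 0],
    [0, 0, 0],
    [0, 0, 0],
    [0, 0, 0],
    [0, 0, 0]
  ],
  "claw": [6, 5, 4, 2, 2, 2, 2]
}}

```text
time_s: 13.88
position: [0.5224, 0.1003, 0.0972]
tool_rot: [[0.001, 0.999, -0.039], [-0.002, -0.039, -0.999], [-1.0, 0.001, 0.001]]
ft_force: [1.2, -0.4, -1.6]
grip_width: 0.0254
```

Emit:
{"api": "play_rows", "payload": {
  "travel": [
    [0, -0.4, 0],
    [-0.02, -0.6, 0],
    [-0.02, -0.7, 0],
    [-0.02, -0.7, 0],
    [-0.02, -0.6, 0],
    [-0.02, -0.5, 0],
    [0, -0.2, 0],
    [0, 0, 0]
  ],
  "rotation": [
    [0, 0, 0],
    [0, 0, 0],
    [0, 0, 0],
    [0, 0, 0],
    [0, 0, 0],
    [0, 0, 0],
    [0, 0, 0],
    [0, 0, 0]
  ],
  "claw": [2, 2, 2, 2, 2, 2, 2, 2]
}}

```text
time_s: 14.55
position: [0.5213, 0.0683, 0.0973]
tool_rot: [[0.002, 0.999, -0.037], [0.012, -0.037, -0.999], [-1.0, 0.002, -0.012]]
ft_force: [-0.0, -0.6, -1.4]
grip_width: 0.0257
```

Run:
```python
from rig import env
from h import *
print(env.observe()['position'],env.observe()['time_s'])
for n in("scene","top"): cv2.imwrite(f"pics/{n}5.png",env.get_image(n)[:,:,::-1])
im=cv2.imread("pics/scene5.png")[180:310,270:440]
cv2.imwrite("pics/s5c.png",cv2.resize(im,None,fx=4.5,fy=4.5,interpolation=cv2.INTER_CUBIC))
im=cv2.imread("pics/top5.png")[230:340,220:410]
cv2.imwrite("pics/t5c.png",cv2.resize(im,None,fx=4,fy=4,interpolation=cv2.INTER_CUBIC))
```

```text
[0.52127127 0.06826387 0.09727303] 14.55
```

View pics/s5c.png

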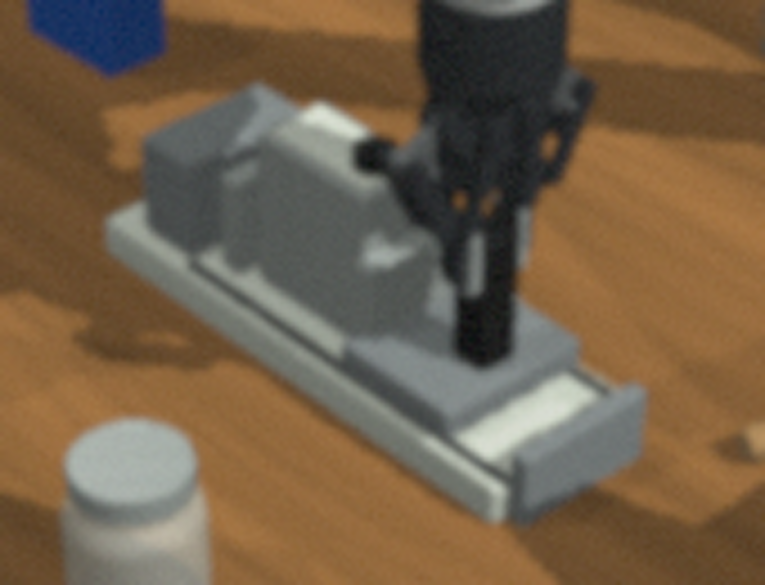

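View pics/t5c.png

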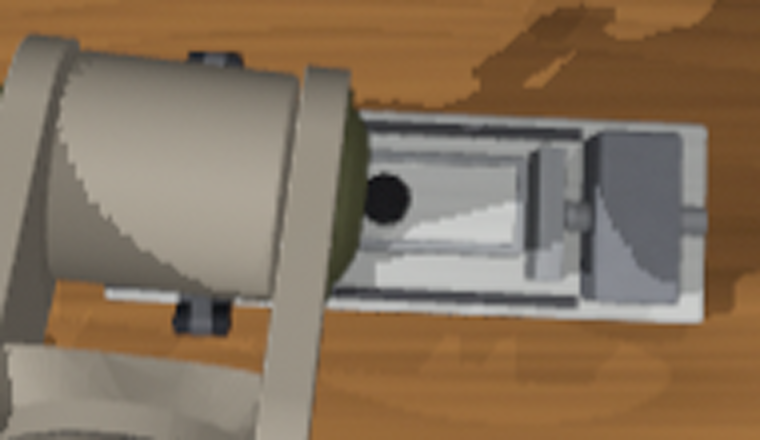

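Run:
```python
from rig import env
from h import *
np.set_printoptions(precision=4,suppress=True)
ci=env.camera_info("top")
B=lambda x,y:((x+.5)/4-.5+220,(y+.5)/4-.5+230)
for n,p,z in [("tinR top",(525,160),.125),("tinR bot",(521,250),.125),("cap",(386,199),.139),("anv",(542,148),.089),("anv",(535,278),.089),("anvBack",(567,148),.089),("anvBack",(562,278),.089)]:
    print(n,onz(ci,B(*p),z))
```

```text
tinR top [ 0.5393 -0.0853  0.125 ]
tinR bot [ 0.4946 -0.0831  0.125 ]
cap [ 0.5191 -0.0158  0.139 ]
anv [ 0.5476 -0.0976  0.089 ]
anv [ 0.4805 -0.0936  0.089 ]
anvBack [ 0.5476 -0.1106  0.089 ]
anvBack [ 0.4806 -0.1075  0.089 ]
```

Emit:
{"api": "play_rows", "payload": {
  "travel": [
    [-0.01, -0.3, 0],
    [-0.01, -0.3, 0],
    [-0.01, -0.3, 0],
    [-0.01, -0.3, 0],
    [0, -0.2, 0],
    [0, 0, 0],
    [0, 0, 0]
  ],
  "rotation": [
    [0, 0, 0],
    [0, 0, 0],
    [0, 0, 0],
    [0, 0, 0],
    [0, 0, 0],
    [0, 0, 0],
    [0, 0, 0]
  ],
  "claw": [2, 2, 2, 2, 2, 2, 2]
}}

```text
time_s: 15.23
position: [0.5209, 0.0583, 0.0973]
tool_rot: [[0.003, 0.999, -0.036], [0.019, -0.036, -0.999], [-1.0, 0.003, -0.019]]
ft_force: [0.4, 2.4, -0.3]
grip_width: 0.0256
```

Run:
```python
from rig import env
from h import *
print(env.observe()['position'],env.observe()['time_s'])
for n in("scene","top"): cv2.imwrite(f"pics/{n}6.png",env.get_image(n)[:,:,::-1])
im=cv2.imread("pics/top6.png")[230:340,220:410]
cv2.imwrite("pics/t6c.png",cv2.resize(im,None,fx=4,fy=4,interpolation=cv2.INTER_CUBIC))
```

```text
[0.520927   0.05826421 0.09727571] 15.2333
```

View pics/t6c.png

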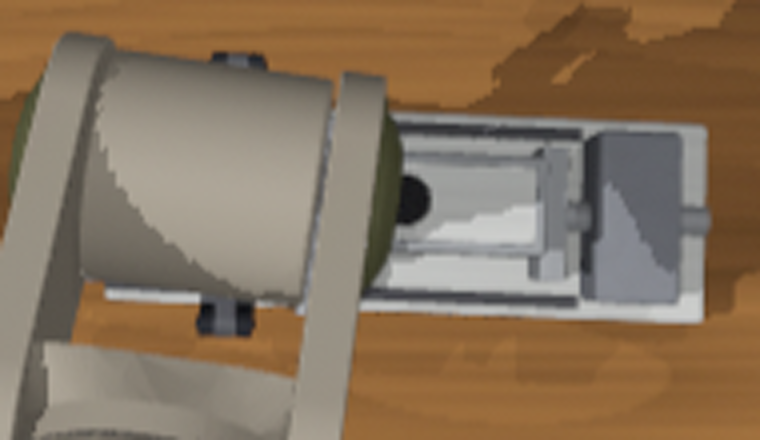

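Emit:
{"api": "play_rows", "payload": {
  "travel": [
    [-0.01, -0.2, 0],
    [-0.01, -0.2, 0],
    [0, -0.2, 0],
    [0, 0, 0],
    [0, 0, 0],
    [0, 0, 0]
  ],
  "rotation": [
    [0, 0, 0],
    [0, 0, 0],
    [0, 0, 0],
    [0, 0, 0],
    [0, 0, 0],
    [0, 0, 0]
  ],
  "claw": [2, 2, 2, 2, 2, 2]
}}

```text
time_s: 15.83
position: [0.5208, 0.0553, 0.0973]
tool_rot: [[0.004, 0.999, -0.036], [0.025, -0.036, -0.999], [-1.0, 0.003, -0.025]]
ft_force: [-0.7, 2.0, -1.8]
grip_width: 0.0256
```

Run:
```python
from rig import env
from h import *
print(env.observe()['position'],env.observe()['time_s'])
for n in("scene","top"): cv2.imwrite(f"pics/{n}7.png",env.get_image(n)[:,:,::-1])
ims=[cv2.resize(cv2.imread(f"pics/top{k}.png")[255:320,315:410],None,fx=6,fy=4.5,interpolation=cv2.INTER_CUBIC) for k in(5,7)]
cv2.imwrite("pics/t7c.png",np.vstack(ims))
```

```text
[0.52079143 0.05529358 0.09727302] 15.8333
```

View pics/t7c.png

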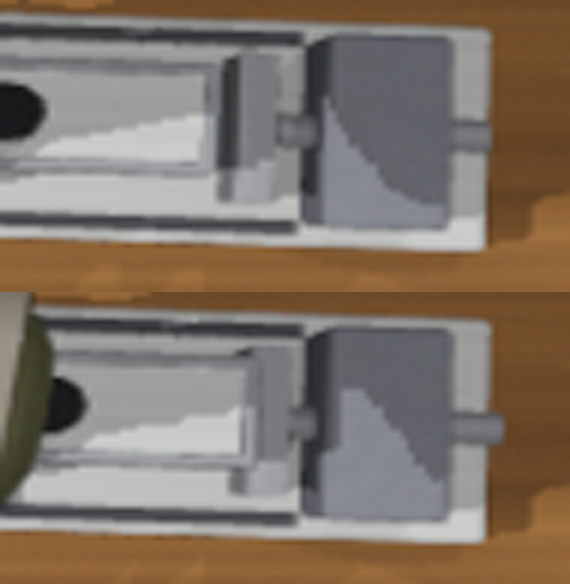

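Compared with before, the anvil's back edge has gone from 281 to 295 px and the rod end from 490 to 503 px in the crop, so the anvil is in by about 4.7 mm. Releasing.

Emit:
{"api": "play_rows", "payload": {
  "travel": [
    [0, 0, 0],
    [0, 0, 0],
    [0, 0, 0],
    [0, 0, 0],
    [0, 0, 0],
    [0, 0, 0]
  ],
  "rotation": [
    [0, 0, 0],
    [0, 0, 0],
    [0, 0, 0],
    [0, 0, 0],
    [0, 0, 0],
    [0, 0, 0]
  ],
  "claw": [2.6, 3.2, 4, 5, 6, 6.5]
}}

```text
time_s: 16.43
position: [0.5215, 0.0545, 0.0979]
tool_rot: [[0.006, 0.999, -0.037], [0.025, -0.037, -0.999], [-1.0, 0.005, -0.025]]
ft_force: [-0.6, 0.0, 0.4]
grip_width: 0.0653
```

Emit:
{"api": "play_rows", "payload": {
  "travel": [
    [0, 0, 1],
    [0, 0, 3],
    [0, 0, 3.5],
    [0, 0, 3.5],
    [0, 0, 2],
    [-2, 2, 1],
    [-3, 2, 0],
    [-3, 2, 0],
    [-3, 2, 0],
    [-2, 1, 0],
    [0, 0, 0],
    [0, 0, 0]
  ],
  "rotation": [
    [0, 0, 0],
    [0, 0, 0],
    [0, 0, 0],
    [0, 0, 0],
    [0, 0, 0],
    [0, 0, 0],
    [0, 0, 0],
    [0, 0, 0],
    [0, 0, 0],
    [0, 0, 0],
    [0, 0, 0],
    [0, 0, 0]
  ],
  "claw": [7, 7, 7, 7, 7, 7, 7, 7, 7, 7, 7, 7]
}}

```text
time_s: 17.43
position: [0.3845, 0.1461, 0.2451]
tool_rot: [[0.009, 0.999, -0.039], [0.025, -0.04, -0.999], [-1.0, 0.008, -0.025]]
ft_force: [0.3, 0.1, -0.3]
grip_width: 0.0698
```

Run:
```python
from rig import env
from h import *
print(env.observe()['position'],env.observe()['time_s'],env.observe()['ft_force'])
for n in("scene","top"): cv2.imwrite(f"pics/{n}8.png",env.get_image(n)[:,:,::-1])
ims=[cv2.resize(cv2.imread(f"pics/top{k}.png")[255:320,290:410],None,fx=6,fy=4.5,interpolation=cv2.INTER_CUBIC) for k in(5,8)]
cv2.imwrite("pics/t8c.png",np.vstack(ims))
```

```text
[0.38447386 0.14613747 0.24510591] 17.4333 [ 0.30807113  0.07897636 -0.29987765]
```

View pics/t8c.png

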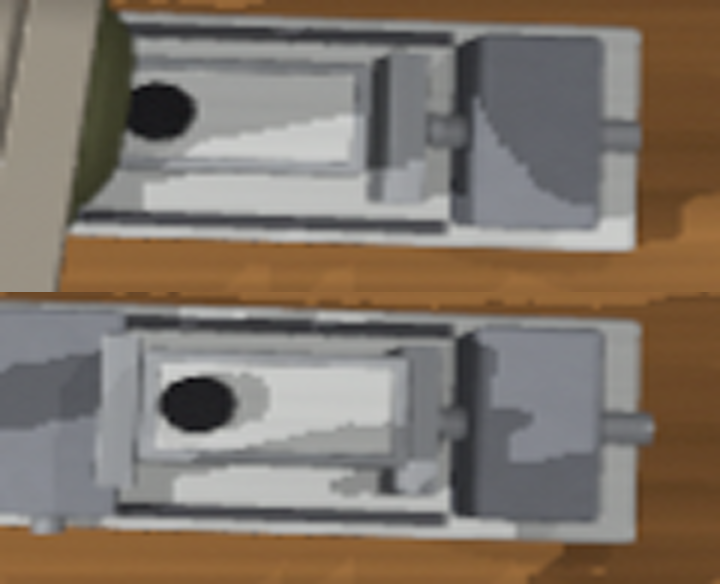

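View pics/scene8.png

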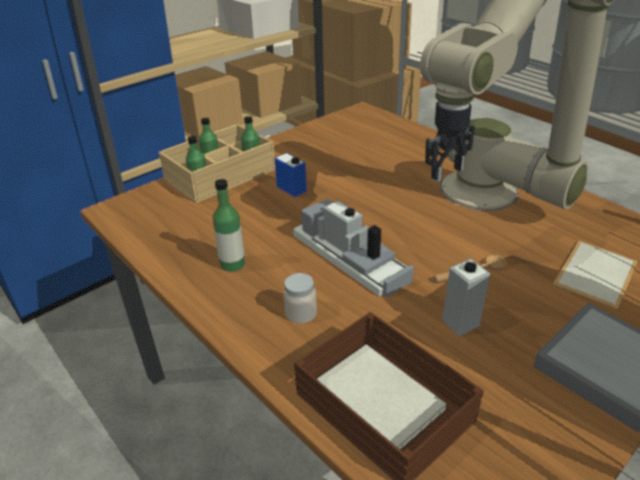

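Run:
```python
from rig import env
from h import *
np.set_printoptions(precision=4,suppress=True)
ci=env.camera_info("top")
B=lambda x,y:((x+.5)/6-.5+290,(y-292.5+.5)/4.5-.5+255)
for n,p,z in [("jaw f top",(140,338),.089),("jaw f bot",(133,488),.089),("tTL",(146,346),.125),("tTR",(408,358),.125),("tBR",(405,464),.125),("tBL",(137,458),.125),("anvB",(443,347),.089),("anvB",(435,492),.089),("cap",(198,404),.139)]:
    print(n,onz(ci,B(*p),z))
im=cv2.imread("pics/top8.png")[255:320,290:410]
cv2.imwrite("pics/t8d.png",cv2.resize(im,None,fx=6.6,fy=6.6,interpolation=cv2.INTER_CUBIC))
```

```text
jaw f top [ 0.5511 -0.0099  0.089 ]
jaw f bot [ 0.4824 -0.0078  0.089 ]
tTL [ 0.5451 -0.0115  0.125 ]
tTR [ 0.5402 -0.0987  0.125 ]
tBR [ 0.4935 -0.0974  0.125 ]
tBL [ 0.4958 -0.0088  0.125 ]
anvB [ 0.5475 -0.1148  0.089 ]
anvB [ 0.481  -0.1115  0.089 ]
cap [ 0.5191 -0.0284  0.139 ]
```

View pics/t8d.png

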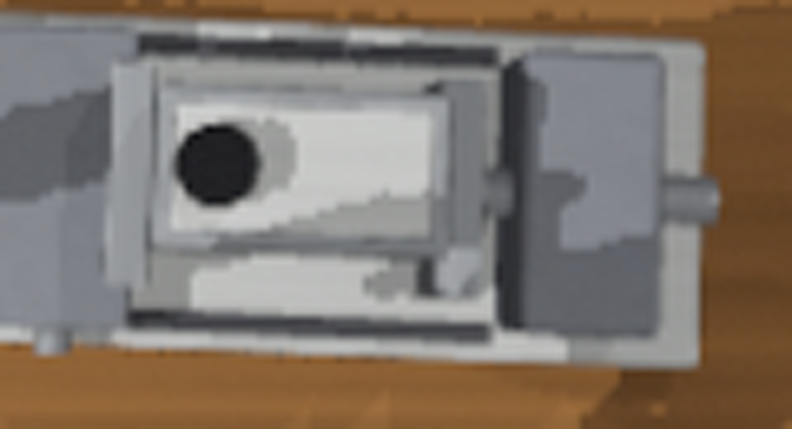

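```bash
python3 -c "
from rig import env
print(env.close_job())"
```

```text
the job is handed in; nothing more can be done
None
```

I slid the jaw open, stood the bare-metal oil tin upright on the bed and let it go. Then I slid the jaw shut on it by its post, released the post and backed the arm clear, handing in after about 17.5 s of robot time.

These are the last checks, all from the top camera with the arm clear:
- **Anvil:** it is pushed in about 4.5–5 mm. The anvil edge and the rod at the back of the housing agree, and 2–10 mm is allowed.
- **Tin position:** it sits about 3 mm off the centre line. It is square to the gauge within about 0.01–0.02 rad, and it looks upright in the top and scene pictures.
- **Nip:** the tin was against both the jaw and the anvil after release. I did not read the jaw-to-anvil gap directly; it follows from the anvil travel as about 85 mm.
- **Other things:** the tall tin, bottle and jar look unmoved in the scene picture; I did not measure them. The force on the tool read near zero.

No check failed or disagreed. The two long edges of the tin's top gave slopes of 0.056 and 0.026 rad against the gauge's 0.036, which is pixel-level noise.

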